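Take the bayonet filler lid off a gear unit

TASK

Open the gear unit for an oil inspection: turn the bayonet lid on its sloping filler neck anticlockwise until the lugs under it reach the slots, which are hidden and must be felt for, lift it free without forcing it, and set it down gently, right way up and flat, in the steel parts tray. Leave the spanner, the bearing and the oil bottle where they are.

Things in the scene. Friction and masses are not known exactly. Their poses are not given: they have to be found in the camera images.
- gear: Gear unit bolted to the bench (fixed): dark red cast housing, foot 270 x 200 mm, shafts on its sides, 260 mm high over the lifting eye. Its front, towards the robot, is upright to 150 mm, then slopes back at 30 degrees to the flat top at 215 mm; the filler neck stands in the middle of this slope. Origin: centre of the underside, z up, x away from the robot.
- neck: Steel filler neck on the gear unit's slope, fixed. Its z axis is the neck's axis, 30 degrees from vertical, leaning towards the robot. Origin: on that axis, in the slope. A flange of 106 mm diameter, 5 mm thick, carries a bayonet collar of 84 mm diameter that ends at z = 24 mm.
- collar_face (a point): Centre of the collar's flat upper face. Below it, inside: a lip 8 mm thick, bore 55 mm, with two opposite slots, each about 7 degrees wider on either side than a lug. The slots stand at an angle left to chance when the collar was fitted: the lid covers them and no pose tells it. There is no stop or click at the slots; lugs turned past them run under the lip again.
- lid: Aluminium bayonet lid, loose, 57 mm high, 0.28 to 0.56 kg. Origin: centre of its underside; z is its axis, out through the grip. From below: spigot of 52 mm diameter (z 0 to 16 mm), round brim of 92 mm (z 16 to 26 mm), grip bar. At the start it is closed: origin at z = 8 mm of the neck, brim on the collar; it turns freely, with 2 mm of axial and 1.5 mm of sideways play.
- grip_bar (a point): Middle of the top edge of the lid's straight grip bar: 72 mm long along the lid's x, 16 mm thick, standing 31 mm above the brim (lid z 26 to 57 mm). A pull of about 8 N is enough to feel whether the lugs are caught; over 50 N would damage the lip, and set down the lid must not knock harder than that.
- lugs (a point): On the lid's axis at the top of its two lugs, which lie under the ends of the grip bar, along the lid's +x and -x: 15 mm wide, lid z 0 to 6 mm, reaching 34 mm from the axis. Turned 0.4 to 1.55 rad anticlockwise seen from above (positive about z) they reach the slots and the lid comes out along the axis, free once raised 17 mm. Until then they catch after 2 mm of lift.
- tray: Flat open steel parts tray, 220 mm (its x) by 170 mm (its y), 28 mm high, walls and floor 4 mm thick, fixed to the bench. Origin: centre of the underside.
- spanner: Steel spanner 200 mm long, lying loose on the bench. Bystander. Origin: underside of its middle, x along it.
- bearing: Ball bearing of 90 mm diameter, 23 mm high, lying loose on the bench. Bystander. Origin: centre of its underside.
- oil: Grey oil bottle of 70 mm diameter, 170 mm high, standing loose on the bench. Bystander. Origin: centre of its underside.
Mind the look-alikes: they are no part of the job. What is meant by the lid is not blue, and is the larger of those in its own colour.

How it is judged:
On the way:
1. The lid is held in the fingers, lifted free of the neck (z of lid in the frame of neck above 0.045 m and contact force between the fingers and lid above 1 N), for 0.1 s.
At the end, for the whole second after the job is handed in: The lid stands upright in the tray, flat on its floor: its origin within 75 mm (along the tray's length) and 50 mm (across) of the tray's centre and under 9 mm above the bench, its axis within 0.1 rad of vertical, at rest and let go (x of lid in the frame of tray between -0.075 and 0.075 m and y of lid in the frame of tray between -0.05 and 0.05 m and height (world z) of lid below 0.009 m and angle between lid's own z axis and vertical below 0.1 rad and linear speed of lid below 0.02 m/s); the robot touches nothing.
It fails at once if the lid is forced while it is caught in the neck (contact force between lid and neck above 50 N).
It fails at once if the lid is dropped or banged down (contact force between lid and tray above 50 N or contact force between lid and gear above 50 N).
It fails at once if the spanner, the bearing or the oil bottle is moved by over 25 mm (distance of any of spanner, bearing, oil from where it was at the start of the episode above 0.025 m).
It also fails if it takes over 64 s, if anything falls off the work surface, if the arm or the gripper's body presses on something with over 40 N, if the wrist force passes 120 N, or if a joint passes its speed limit or range.

ROBOT

A 7-joint arm with a two-finger parallel gripper is mounted at the origin on the work surface. World frame = base frame: x ahead of the robot, y to its left, z up, the work surface at z = 0. Lengths are in m, angles in rad, forces in N, time in s.
With the tool pointing down it reaches from about 0.4 to 0.85 m from the base axis. Payload 10.4 kg.
Tool frame: the origin (TCP) lies midway between the tips of the shut fingers; the grasp point (between the pads) lies 19 mm behind it (r.grasp_offset is the distance from the TCP to the grasp point, in m); z points along the fingers, y is the line along which they close (so a half turn about z gives the same grasp; the last joint's range is limited). The gripper opens to 87 mm and grips with 3 to 60 N. Pads are 19 mm wide; open, the fingers measure 117 mm over their backs; the gripper's body (75 mm by 190 mm) begins 51 mm behind the grasp point.
Start: joints at [-1.359, 0.332, -0.065, 1.46, 0.022, 1.35, -0.088], TCP at [0.145, 0.608, 0.223] pointing down, gripper open.
Joint ranges: [-2.6, 2.6], [-0.5, 2.12], [-1.47, 1.34], [0.16, 2.42], [-1.27, 4.41], [0.06, 2.06], [-2.6, 2.6]. Speed limits (rad/s): [2.22, 2.22, 2.79, 2.79, 3.14, 3.14, 3.14].

INTERFACE

Orientations are given as a unit quaternion [x, y, z, w].
In Python, from bench import r gives the robot as it stands.
- The arm moves only by the tool drive_tool, never from a script. Its argument "moves" is a list that holds one entry, the list of rows, each a list of 7 numbers: the shift along the tool's x, y, z in m, then the turn, a rotation vector about the tool's x, y, z in rad, then the opening, from 0 (shut) to 1 (fully open). In form: [[[tx, ty, tz, ax, ay, az, jaw], ...]]. A call has 1 to 10 rows; each row shifts and turns the commanded pose from where the row before left it, along the tool's axes as they then stand; what a row does not reach is not made up. A row lasts 1/10 s, in which the tool goes at most 50 mm and 8.59 degrees, less where a joint would pass 70% of its speed; a pose out of reach is approached as far as the arm can. A call is refused whole if a number of a shift passes 0.05 or a number of a turn 0.15, either way. A call with a gripper value outside its range is refused whole. The fingers move at their own pace and stop on an object; "squeeze" is the grip in N (left out, the last holds). Time passes only in rows, so rows that do not move let the fingers close. It gives the time, the measured TCP pose, the force, the opening and the grip force at its end, in the units of the state.
- r.read_state(): the state, without advancing time (a new reading comes with each control period).
- r.camera(name): name is "scene" or "top"; returns the picture (384x512x3 uint8, red, green, blue); there is no depth.
- r.camera_info(name): a dict with "mtx" (3x3 intrinsics, pixels), "rvec" (rotation vector, rad) and "tvec" (3), from world to camera coordinates, as OpenCV has them. Camera axes: x right, y down, z forward; pixel columns grow to the right and rows downward; lengths in m; the calibration is good to about 2 mm. A picture is of the moment at which its call begins. camera_info takes no time and is no camera call.
- r.close_job(): hands the job in; it is judged then, once.
Trained networks look in the newest picture that a camera, given by its name, has taken for a name from the list of things; names that differ only in an ending like _2 or _b are one class to them, and where a whole thing is asked for, a point or a joint stands for the part that bears it (a point fixed in the world has none). Each returns a list of dicts, best first, with "conf" (0 to 1); they miss things now and then, are a little off and sometimes report something else, mostly with a low value. They report only what shows in the picture. A call takes as long as a camera call. They do not tell look-alikes from the thing itself.
- r.find_in(camera, query): "bbox" ([left, top, right, bottom] in pixels, round what is visible of it).
- r.place_of(camera, query): "at" ([column, row] in pixels: a listed point, or the origin of a listed thing).
The state is a dict: "time": time; "joint_positions": joint angles; "joint_vel": joint speeds; "joint_torque": joint torques, N m; "ee_pos": TCP position; "eef_rot": TCP orientation; "ft_force": force on the tool from outside, world axes, zero at the start; "torque": the same for the moment, N m; "width": finger opening in m; "grip_force": force on a finger pad.
Only numpy, scipy, OpenCV 4.12 (cv2) and the standard library are available. Lean on these libraries where they do the work, as an engineer would, in place of code of your own. Each camera call takes 0.05 s, during which the arm holds its last target. There are 200 camera calls.

## Working session

There is one attempt and no reset: what is moved stays moved. The work goes in short steps, Python scripts to look and compute and a tool call to move; the robot and the scene stay as the last step left them, time stands still between calls to the robot, and variables do not carry over. Pictures are saved under pics/ and viewed, at most 10 in all, crops included, and the job is handed in when it is done.

Besides the shell and the picture viewer there is one more tool, called after ">>>" in YAML: its name, and indented under it one key for each argument. drive_tool: Moves the arm, as the interface text tells. Its arguments: {"type":"object","properties":{"moves":{"type":"array"},"squeeze":{"type":"number"}},"required":["moves"]}

```bash
mkdir -p pics; ls; cat > h.py <<'E'
import numpy as np, cv2
from bench import r
from scipy.spatial.transform import Rotation as R
def cam(n):
    i=r.camera_info(n); return np.array(i["mtx"],float),cv2.Rodrigues(np.array(i["rvec"],float))[0],np.array(i["tvec"],float).ravel()
def ray(n,p):
    K,Rm,t=cam(n); d=Rm.T@np.linalg.inv(K)@[p[0],p[1],1]; return -Rm.T@t,d/np.linalg.norm(d)
def atz(n,p,z):
    c,d=ray(n,p); return c+d*(z-c[2])/d[2]
def tri(ps):
    A=np.zeros((3,3));b=np.zeros(3)
    for n,p in ps:
        c,d=ray(n,p);P=np.eye(3)-np.outer(d,d);A+=P;b+=P@c
    x=np.linalg.solve(A,b); return x,[float(np.linalg.norm((np.eye(3)-np.outer(d,d))@(x-c))) for c,d in (ray(n,p) for n,p in ps)]
def proj(n,X):
    K,Rm,t=cam(n); v=K@(Rm@np.asarray(X)+t); return v[:2]/v[2]
E
python3 - <<'E'
from h import *
np.set_printoptions(precision=4,suppress=True)
ims={}
for n in("scene","top"):
    im=r.camera(n); cv2.imwrite(f"pics/{n}0.png",im[:,:,::-1]); 
    print(n,"cam at",ray(n,(256,192)))
    for q in("neck","collar_face","lid","grip_bar","lugs","tray","gear","spanner","bearing","oil"):
        print(q,[([round(v) for v in d["at"]],round(d["conf"],2)) for d in r.place_of(n,q)[:4]])
print(r.read_state())
E
```

```text
pics
scene cam at (array([ 0.962 , -0.4006,  0.9419]), array([-0.4498,  0.3889, -0.804 ]))
neck [([314, 167], 0.53)]
collar_face [([313, 162], 0.82)]
lid [([310, 166], 0.93), ([256, 192], 0.73)]
grip_bar [([255, 184], 0.63)]
lugs [([309, 164], 0.89), ([256, 192], 0.64), ([311, 163], 0.6)]
tray []
gear [([324, 222], 0.72)]
spanner [([269, 156], 0.73)]
bearing [([254, 297], 0.7)]
oil [([189, 335], 0.76)]
top cam at (array([ 0.4589, -0.0069,  1.1793]), array([ 0.0425, -0.0421, -0.9982]))
neck [([191, 162], 0.68)]
collar_face [([188, 167], 0.48)]
lid [([191, 166], 0.81), ([227, 215], 0.77), ([140, 172], 0.68), ([346, 146], 0.36)]
grip_bar [([134, 169], 0.67), ([186, 174], 0.63), ([224, 213], 0.53)]
lugs [([188, 168], 0.77), ([139, 172], 0.67), ([228, 214], 0.65), ([292, 133], 0.39)]
tray [([302, 216], 0.86)]
gear []
spanner [([181, 242], 0.54)]
bearing [([294, 135], 0.9)]
oil [([347, 151], 0.56)]
{'time': 1.1, 'joint_positions': array([-1.3586,  0.3322, -0.0647,  1.4601,  0.0216,  1.3499, -0.0885]), 'joint_vel': array([-0.0014,  0.0008,  0.0011,  0.0009,  0.0015,  0.001 ,  0.0005]), 'joint_torque': array([ -0.0001, -62.3056,   0.0247, -39.0138,  -0.061 ,   0.0317,
         0.    ]), 'ee_pos': array([0.1454, 0.6079, 0.2226]), 'eef_rot': array([0.1171, 0.9931, 0.0001, 0.    ]), 'ft_force': array([-0.6995, -0.4374,  0.4203]), 'torque': array([-0.0832,  0.0262,  0.008 ]), 'grip_force': 0.0, 'width': 0.08719175870598654}
```

```bash
python3 - <<'E'
import cv2,numpy as np
a=cv2.imread("pics/scene0.png");b=cv2.imread("pics/top0.png")
cv2.imwrite("pics/t2.png",cv2.resize(b[90:290,90:390],None,fx=2.66,fy=2.66,interpolation=3))
cv2.imwrite("pics/s2.png",cv2.resize(a[80:360,140:420],None,fx=2.1,fy=2.1,interpolation=3))
E
```

```text
(no output)
```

View pics/t2.png

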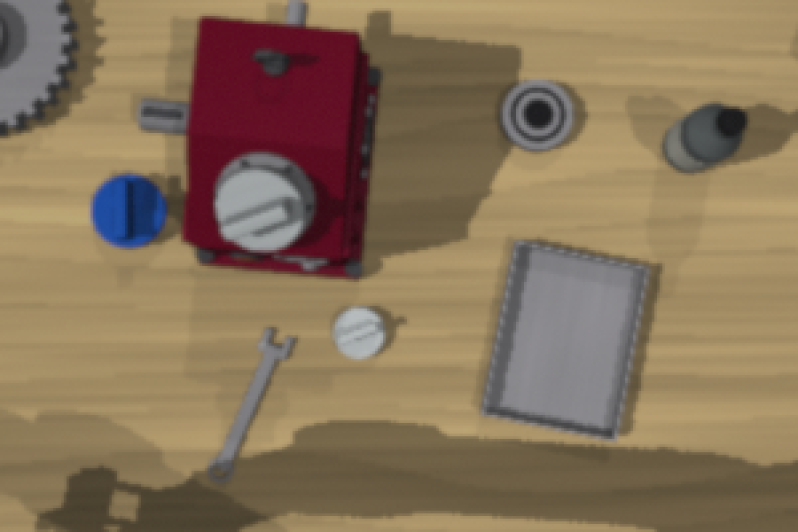

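View pics/s2.png

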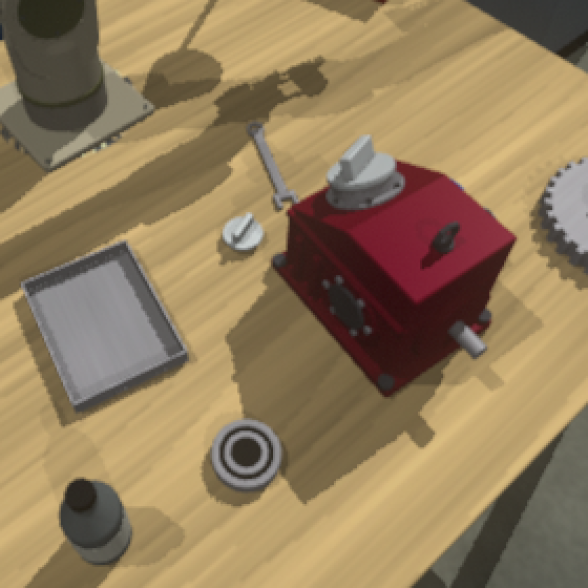

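The top view shows the grey lid on the red housing at about (188,168). The small grey lid at (225,215) and the blue one at (138,169) are look-alikes. The tray is at (302,216). Next I'll zoom in on the lid.

```bash
python3 - <<'E'
from h import *
np.set_printoptions(precision=4,suppress=True)
a=cv2.imread("pics/scene0.png");b=cv2.imread("pics/top0.png")
A=cv2.resize(a[135:185,290:340],None,fx=8,fy=8,interpolation=2);B=cv2.resize(b[140:190,165:215],None,fx=8,fy=8,interpolation=2)
cv2.imwrite("pics/z1.png",np.hstack([A,B]))
f=2.66
T=lambda x,y:(90+x/f,90+y/f)
S=lambda x,y:(140+x/2.1,80+y/2.1)
print("back top corners",atz("top",T(200,18),.215),atz("top",T(358,35),.215))
print("tray rim",[atz("top",T(*p),.028) for p in((516,240),(650,268),(616,438),(484,412))])
print("gear scene corners",atz("scene",S(515,238),.215),atz("scene",S(412,300),.215))
print("lug tri",tri([("top",(188,168)),("scene",(309,164))]))
print("collar tri",tri([("top",(188,167)),("scene",(313,162))]))
for q,z in(("spanner",0),("bearing",0),("oil",0),("tray",0)):print(q,atz("top",{"spanner":(181,242),"bearing":(294,135),"oil":(347,151),"tray":(302,216)}[q],z))
E
```

```text
back top corners [0.7663 0.2018 0.215 ] [0.7483 0.0375 0.215 ]
tray rim [array([ 0.546 , -0.1484,  0.028 ]), array([ 0.5099, -0.3153,  0.028 ]), array([ 0.3007, -0.2684,  0.028 ]), array([ 0.3346, -0.1059,  0.028 ])]
gear scene corners [0.7735 0.1999 0.215 ] [0.7514 0.0379 0.215 ]
lug tri (array([0.568 , 0.1398, 0.195 ]), [0.0025915839074673666, 0.0025915839074670296])
collar tri (array([0.5728, 0.1419, 0.2054]), [0.002217103749537941, 0.0022171037495379202])
spanner [0.345  0.1942 0.    ]
bearing [ 0.7026 -0.1884  0.    ]
oil [ 0.6468 -0.3695  0.    ]
tray [ 0.4268 -0.211   0.    ]
```

View pics/z1.png

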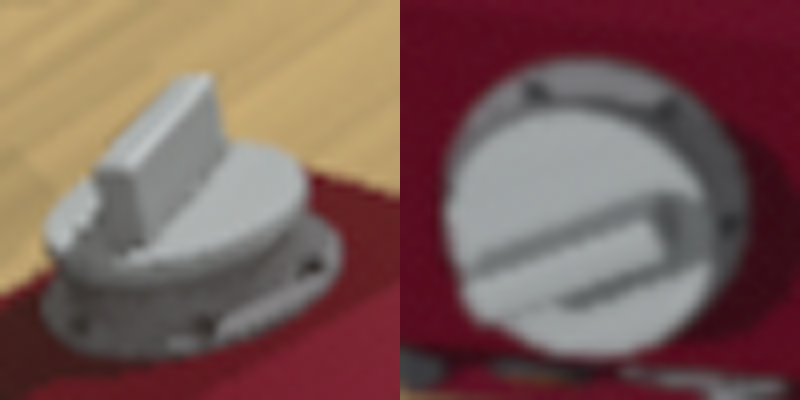

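The left zoom (scene) shows the bar's top edge from (304,156) to (315,145). The right zoom (top) shows it from (175,178) to (197,170). I'll triangulate its ends and plan the approach pose.

```bash
cat >> h.py <<'E'
def delta(Rt,pt,p0=None,R0=None):
    s=r.read_state(); p0=np.array(s["ee_pos"]) if p0 is None else p0; R0=R.from_quat(s["eef_rot"]) if R0 is None else R0
    print("shift world",np.round(pt-p0,4),"in tool",np.round(R0.inv().apply(pt-p0),4),"rotvec tool",np.round((R0.inv()*Rt).as_rotvec(),4),"shift in target frame",np.round(Rt.inv().apply(pt-p0),4))
E
python3 - <<'E'
from h import *
np.set_printoptions(precision=4,suppress=True)
L=tri([("top",(174.75,177.9)),("scene",(314.75,144.6))]);Q=tri([("top",(197.1,169.75)),("scene",(304.1,156.0))])
print(L,Q); d=L[0]-Q[0];m=(L[0]+Q[0])/2;print("len",np.linalg.norm(d),"mid",m)
y=-0.122;n=np.array([-.5*np.cos(y),-.5*np.sin(y),.866]);d/=np.linalg.norm(d);print("n",n,"d.n",d@n)
d-=n*(d@n);d/=np.linalg.norm(d)
print("d",d,"lid origin",m-.057*n,"collar",m-.057*n+.016*n)
for s in(1,-1):
    X=s*d;Z=-n;Y=np.cross(Z,X);Rt=R.from_matrix(np.c_[X,Y,Z]);print("quat",Rt.as_quat());delta(Rt,m+.05*n)
E
```

```text
(array([0.5418, 0.1751, 0.2274]), [0.003492930426646563, 0.0034929304266464113]) (array([0.5613, 0.1124, 0.2414]), [0.0024587637390516854, 0.0024587637390517596])
len 0.06718485205086398 mid [0.5515 0.1438 0.2344]
n [-0.4963  0.0608  0.866 ] d.n 0.020423968423129157
d [-0.2808  0.9327 -0.2264] lid origin [0.5798 0.1403 0.1851] collar [0.5719 0.1413 0.1989]
quat [0.5545 0.7909 0.1217 0.2284]
shift world [ 0.3813 -0.4611  0.0551] in tool [-0.4781 -0.3597 -0.0552] rotvec tool [-0.3107 -0.4478  0.9646] shift in target frame [-0.5496  0.1739  0.1696]
quat [ 0.7909 -0.5545  0.2284 -0.1217]
shift world [ 0.3813 -0.4611  0.0551] in tool [-0.4781 -0.3597 -0.0552] rotvec tool [ 0.5239 -0.3635 -2.0952] shift in target frame [ 0.5496 -0.1739  0.1696]
```

>>> drive_tool:
  moves:
    - [[0,0,-0.04,0,0,0,1],[0,0,-0.04,0,0,0,1],[0,0,-0.04,0,0,0,1],[0,0,-0.04,0,0,0,1],[-0.04,-0.03,0,0,0,0,1],[-0.04,-0.03,0,0,0,0,1],[-0.04,-0.03,0,0,0,0,1],[-0.04,-0.03,0,0,0,0,1],[-0.04,-0.03,0,0,0,0,1],[-0.04,-0.03,0,0,0,0,1]]

```text
time: 2.1
ee_pos: [0.3379, 0.3751, 0.3828]
eef_rot: [0.117, 0.993, 0.0, 0.0]
ft_force: [0.6, 0.5, 0.1]
width: 0.0871
grip_force: 0.0
```

>>> drive_tool:
  moves:
    - [[-0.04,-0.03,0,0,0,0,1],[-0.04,-0.03,0,0,0,0,1],[-0.04,-0.03,0,0,0,0,1],[-0.04,-0.03,0,0,0,0,1],[0,0,0,-0.0388,-0.056,0.1206,1],[0,0,0,-0.0388,-0.056,0.1206,1],[0,0,0,-0.0388,-0.056,0.1206,1],[0,0,0,-0.0388,-0.056,0.1206,1],[0,0,0,-0.0388,-0.056,0.1206,1],[0,0,0,-0.0388,-0.056,0.1206,1]]

```text
time: 3.1
ee_pos: [0.4646, 0.2228, 0.3831]
eef_rot: [0.458, 0.866, 0.095, 0.176]
ft_force: [-0.2, 0.1, -1.1]
width: 0.0869
grip_force: 0.0
```

>>> drive_tool:
  moves:
    - [[0,0,0,-0.0388,-0.056,0.1206,1],[0,0,0,-0.0388,-0.056,0.1206,1],[0,0,0,0,0,0,1]]

```text
time: 3.4
ee_pos: [0.4634, 0.2241, 0.3821]
eef_rot: [0.554, 0.791, 0.122, 0.229]
ft_force: [-0.5, 0.1, -0.3]
width: 0.087
grip_force: 0.0
```

```bash
cat > t.py <<'E'
from h import *
Rt=R.from_quat([0.5545,0.7909,0.1217,0.2284]); n=-Rt.as_matrix()[:,2]; m=np.array([.551,.143,.2375])
E
python3 - <<'E'
from t import *
s=r.read_state();print(s["joint_positions"],s["ee_pos"],s["ft_force"])
delta(Rt,m+.05*n); delta(Rt,m-.026*n)
E
```

```text
[-0.84105066 -0.25773045  0.01211501  1.83945028  0.4446853   1.26597912
 -0.55253103] [0.46335732 0.22408568 0.38209826] [-0.46397557  0.10698684 -0.2780353 ]
shift world [ 0.0628 -0.078  -0.1013] in tool [-0.0674 -0.0214  0.1237] rotvec tool [0.0007 0.0004 0.0003] shift in target frame [-0.0675 -0.0213  0.1237]
shift world [ 0.1005 -0.0827 -0.1671] in tool [-0.0674 -0.0214  0.1997] rotvec tool [0.0007 0.0004 0.0003] shift in target frame [-0.0675 -0.0213  0.1997]
```

>>> drive_tool:
  moves:
    - [[-0.034,-0.011,0.03,0,0,0,1],[-0.033,-0.01,0.03,0,0,0,1],[0,0,0.03,0,0,0,1],[0,0,0.02,0,0,0,1],[0,0,0,0,0,0,1]]

```text
time: 3.9
ee_pos: [0.5208, 0.1445, 0.2907]
eef_rot: [0.554, 0.792, 0.119, 0.227]
ft_force: [-0.3, -0.2, -0.4]
width: 0.0868
grip_force: 0.0
```

```bash
python3 - <<'E'
from t import *
s=r.read_state();p=np.array(s["ee_pos"]);print(s["joint_positions"],p,R.from_quat(s["eef_rot"]).as_matrix()[:,2],n)
o=[]
for nme in("scene","top"):
    im=r.camera(nme)[:,:,::-1].copy();c=proj(nme,p).astype(int)
    x0,y0=c[0]-45,c[1]-45; o.append(cv2.resize(im[y0:y0+90,x0:x0+90],None,fx=4.4,fy=4.4,interpolation=2))
    print(nme,(x0,y0),proj(nme,p),proj(nme,m))
    for q in("grip_bar","lugs"):print(q,[(np.round(d["at"]),d["conf"]) for d in r.place_of(nme,q)[:4]])
cv2.imwrite("pics/c1.png",np.hstack(o))
E
```

```text
[-0.77433545 -0.23522159  0.17727427  2.00271503  0.44761909  1.00966649
 -0.41548055] [0.52075282 0.1445318  0.29072646] [ 0.49215804 -0.06357584 -0.86818119] [-0.49626305  0.06079233  0.86604115]
scene (np.int64(257), np.int64(84)) [302.93585372 129.0502653 ] [308.25457129 149.53054076]
grip_bar [(array([313., 152.]), 0.89), (array([256., 186.]), 0.66)]
lugs [(array([309., 165.]), 0.96), (array([256., 194.]), 0.68)]
top (np.int64(136), np.int64(138)) [181.12594793 183.09618447] [185.12263229 173.18795829]
grip_bar [(array([136., 169.]), 0.97), (array([183., 176.]), 0.89), (array([225., 216.]), 0.66)]
lugs [(array([189., 169.]), 0.97), (array([140., 173.]), 0.9), (array([227., 216.]), 0.78)]
```

View pics/c1.png

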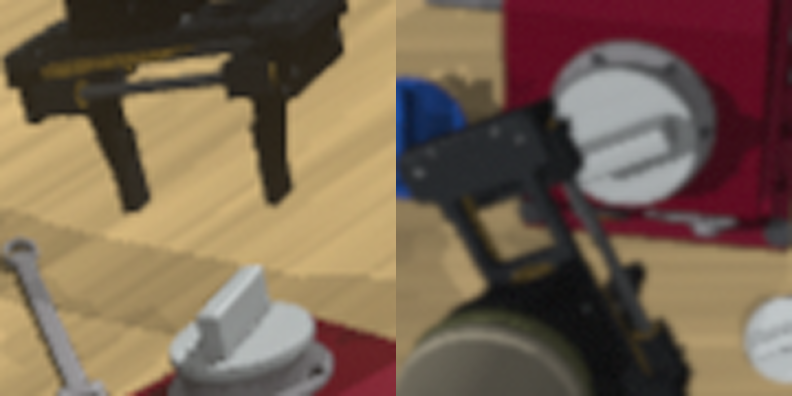

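The fingers straddle the bar; in the scene crop the finger midpoint at (304,130) lines up with the bar at (309,150). Next I descend along the neck axis.

>>> drive_tool:
  moves:
    - [[0.002,0,0.02,0,0,0,1],[0,0,0.02,0,0,0,1],[0,0,0.02,0,0,0,1],[0,0,0.015,0,0,0,1],[0,0,0.009,0,0,0,1],[0,0,0,0,0,0,1]]

```text
time: 4.8
ee_pos: [0.5618, 0.1429, 0.2194]
eef_rot: [0.554, 0.791, 0.121, 0.228]
ft_force: [0.0, 0.3, 0.1]
width: 0.0871
grip_force: 0.0
```

```bash
python3 - <<'E'
from t import *
s=r.read_state();p=np.array(s["ee_pos"]);print(p,s["ft_force"],Rt.inv().apply(m-.026*n-p),n,"rot err",(R.from_quat(s["eef_rot"]).inv()*Rt).as_rotvec())
o=[]
im=r.camera("scene")[:,:,::-1];o=cv2.resize(im[110:180,270:340],None,fx=7,fy=7,interpolation=2)
cv2.imwrite("pics/c2.png",o)
E
```

```text
[0.5617872  0.14293683 0.21937315] [0.02463804 0.33713041 0.05269123] [-0.00101561 -0.00075846  0.00494427] [-0.49626305  0.06079233  0.86604115] rot err [-0.00131845  0.00069642  0.00054699]
```

View pics/c2.png

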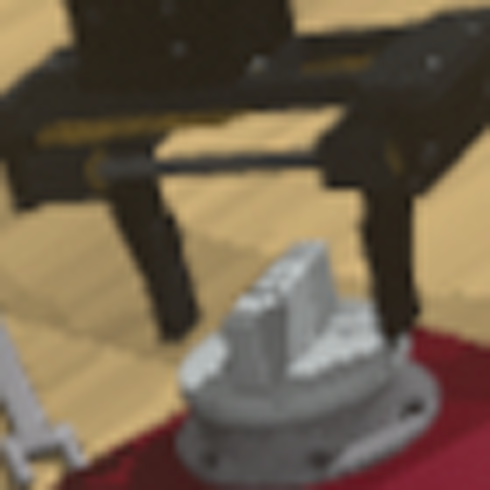

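The bar stands between the fingers and the tips are just above the brim. I'll go 4 mm further, then close gently.

>>> drive_tool:
  moves:
    - [[0,0,0.004,0,0,0,0.6],[0,0,0,0,0,0,0.35],[0,0,0,0,0,0,0.25],[0,0,0,0,0,0,0.25],[0,0,0,0,0,0,0.2],[0,0,0,0,0,0,0.15],[0,0,0,0,0,0,0.15]]
  squeeze: 4

```text
time: 5.55
ee_pos: [0.5638, 0.1428, 0.2165]
eef_rot: [0.555, 0.791, 0.122, 0.228]
ft_force: [-0.4, 0.3, -0.2]
width: 0.039
grip_force: 0.0
```

```bash
python3 - <<'E'
from t import *
s=r.read_state();p=np.array(s["ee_pos"]);print(s["width"],s["grip_force"],"F tool",R.from_quat(s["eef_rot"]).inv().apply(s["ft_force"]),s["torque"],Rt.inv().apply(m-.026*n-p))
E
```

```text
0.03898140413740668 0.0 F tool [ 0.46952648 -0.25647201 -0.03481484] [-0.01560013  0.61269434 -0.0234036 ] [-0.00100956 -0.00111103  0.00141402]
```

>>> drive_tool:
  moves:
    - [[0,0,0,0,0,0,0],[0,0,0,0,0,0,0],[0,0,0,0,0,0,0],[0,0,0,0,0,0,0],[0,0,0,0,0,0,0]]
  squeeze: 4

```text
time: 6.05
ee_pos: [0.5634, 0.1426, 0.2161]
eef_rot: [0.555, 0.791, 0.121, 0.228]
ft_force: [-5.5, -0.7, 1.5]
width: 0.0165
grip_force: 4.0
```

```bash
cat > st.py <<'E'
from t import *
s=r.read_state();p=np.array(s["ee_pos"]);Rc=R.from_quat(s["eef_rot"])
np.set_printoptions(precision=4,suppress=True)
print("t",s["time"],"w",s["width"],"g",s["grip_force"],"Ft",Rc.inv().apply(s["ft_force"]),"Mt",Rc.inv().apply(s["torque"]),"h over m",(p-m)@n,"err(start frame)",Rt.inv().apply(p-m),"turn",(Rt.inv()*Rc).as_rotvec(),"j",s["joint_positions"])
E
python3 st.py
```

```text
t 6.05 w 0.01652732488098129 g 3.993407415691763 Ft [ 0.5592 -4.1248 -3.9586] Mt [ 1.4815  0.2351 -0.081 ] h over m -0.024749886134856968 err(start frame) [0.001  0.0005 0.0247] turn [ 0.0014 -0.0005 -0.0001] j [-0.7513 -0.0917  0.2325  2.0441  0.4561  0.806  -0.4229]
```

>>> drive_tool:
  moves:
    - [[0,-0.0008,0,0,0,0,0],[0,0,0,0,0,0,0],[0,0,0,0,0,0,0]]
  squeeze: 25

```text
time: 6.35
ee_pos: [0.5631, 0.1426, 0.216]
eef_rot: [0.555, 0.791, 0.122, 0.228]
ft_force: [-0.7, 0.1, -3.3]
width: 0.0159
grip_force: 24.9
```

```bash
python3 st.py
```

```text
t 6.35 w 0.015944898254362537 g 24.945545179070905 Ft [ 0.9971 -2.0193  2.4671] Mt [ 0.8335  0.4934 -0.0882] h over m -0.024711981980630668 err(start frame) [0.0011 0.0002 0.0247] turn [ 0.0003 -0.0003 -0.0001] j [-0.7512 -0.0929  0.2322  2.0457  0.457   0.8047 -0.4239]
```

>>> drive_tool:
  moves:
    - [[0,0,-0.001,0,0,0,0],[0,0,-0.001,0,0,0,0],[0,0,0,0,0,0,0]]

```text
time: 6.65
ee_pos: [0.562, 0.1425, 0.2176]
eef_rot: [0.555, 0.791, 0.121, 0.228]
ft_force: [0.0, 0.1, -5.0]
width: 0.0161
grip_force: 24.9
```

```bash
python3 st.py
```

```text
t 6.65 w 0.016129945678893365 g 24.94429240236059 Ft [ 1.1693 -2.1752  4.2926] Mt [ 0.9823  0.4268 -0.1196] h over m -0.022739343161763948 err(start frame) [ 0.0009 -0.      0.0227] turn [ 0.0009 -0.0005  0.0001] j [-0.7519 -0.0968  0.2311  2.0454  0.457   0.8098 -0.424 ]
```

>>> drive_tool:
  moves:
    - [[0,0,-0.0007,0,0,0,0],[0,0,0,0,0,0,0]]

```text
time: 6.85
ee_pos: [0.5619, 0.1425, 0.2177]
eef_rot: [0.555, 0.791, 0.121, 0.228]
ft_force: [8.0, 0.5, -12.0]
width: 0.0158
grip_force: 24.9
```

```bash
python3 st.py
```

```text
t 6.85 w 0.015775799563572418 g 24.947965275496244 Ft [ 0.9686  1.4159 14.3359] Mt [ 0.1987  0.5943 -0.074 ] h over m -0.02262105415746208 err(start frame) [ 0.0009 -0.0001  0.0226] turn [ 0.0007 -0.0006 -0.0002] j [-0.752  -0.0972  0.231   2.0457  0.4573  0.8099 -0.424 ]
```

>>> drive_tool:
  moves:
    - [[0,0,0.0007,0,0,-0.07,0],[0,0,0,0,0,-0.07,0],[0,0,0,0,0,-0.07,0],[0,0,0,0,0,-0.04,0],[0,0,0,0,0,0,0]]

```text
time: 7.35
ee_pos: [0.5622, 0.1425, 0.2177]
eef_rot: [0.451, 0.854, 0.092, 0.242]
ft_force: [0.6, 0.2, -4.8]
width: 0.0157
grip_force: 24.9
```

```bash
python3 st.py
```

```text
t 7.35 w 0.015749635407954356 g 24.943830894771963 Ft [ 1.4622 -1.2183  4.4385] Mt [ 0.7986  0.5745 -0.0235] h over m -0.022749649126476253 err(start frame) [0.0009 0.0002 0.0227] turn [ 0.0006 -0.0004 -0.2506] j [-0.7659 -0.0978  0.2445  2.0459  0.4593  0.8103 -0.1749]
```

>>> drive_tool:
  moves:
    - [[0,0,-0.0007,0,0,-0.04,0],[0,0,0,0,0,-0.03,0],[0,0,0,0,0,0,0]]

```text
time: 7.65
ee_pos: [0.5616, 0.1422, 0.2175]
eef_rot: [0.422, 0.869, 0.083, 0.245]
ft_force: [4.9, 0.7, -11.0]
width: 0.0157
grip_force: 24.9
```

```bash
python3 st.py
```

```text
t 7.65 w 0.015678849296615276 g 24.947620080783963 Ft [ 1.8804 -0.01   11.9193] Mt [0.393  0.6496 0.0505] h over m -0.022664037892634627 err(start frame) [ 0.0008 -0.0005  0.0227] turn [ 0.0018 -0.0006 -0.3196] j [-0.7699 -0.0987  0.2481  2.0467  0.4599  0.8117 -0.1065]
```

>>> drive_tool:
  moves:
    - [[0,0,0,0,0,-0.05,0],[0,0,0,0,0,-0.04,0],[0,0,0,0,0,0,0]]

```text
time: 7.95
ee_pos: [0.5615, 0.1422, 0.2175]
eef_rot: [0.382, 0.887, 0.072, 0.248]
ft_force: [5.2, 0.7, -13.0]
width: 0.016
grip_force: 24.9
```

>>> drive_tool:
  moves:
    - [[0,0,0,0,0,-0.05,0],[0,0,0,0,0,-0.04,0],[0,0,0,0,0,0,0]]

```text
time: 8.25
ee_pos: [0.5615, 0.1422, 0.2175]
eef_rot: [0.342, 0.903, 0.061, 0.251]
ft_force: [5.2, 0.2, -12.7]
width: 0.0155
grip_force: 24.9
```

>>> drive_tool:
  moves:
    - [[0,0,0,0,0,-0.05,0],[0,0,0,0,0,-0.04,0],[0,0,0,0,0,0,0]]

```text
time: 8.55
ee_pos: [0.5615, 0.1422, 0.2175]
eef_rot: [0.301, 0.918, 0.049, 0.253]
ft_force: [5.2, 0.3, -12.6]
width: 0.0156
grip_force: 24.9
```

>>> drive_tool:
  moves:
    - [[0,0,0,0,0,-0.05,0],[0,0,0,0,0,-0.04,0],[0,0,0,0,0,0,0]]

```text
time: 8.85
ee_pos: [0.5615, 0.1422, 0.2175]
eef_rot: [0.26, 0.931, 0.038, 0.255]
ft_force: [4.9, 0.1, -11.7]
width: 0.016
grip_force: 24.9
```

>>> drive_tool:
  moves:
    - [[0,0,0,0,0,-0.05,0],[0,0,0,0,0,-0.04,0],[0,0,0,0,0,0,0]]

```text
time: 9.15
ee_pos: [0.5615, 0.1421, 0.2175]
eef_rot: [0.218, 0.941, 0.026, 0.257]
ft_force: [4.7, 0.2, -13.3]
width: 0.0158
grip_force: 24.9
```

>>> drive_tool:
  moves:
    - [[0,0,0,0,0,-0.05,0],[0,0,0,0,0,-0.04,0],[0,0,0,0,0,0,0]]

```text
time: 9.45
ee_pos: [0.5614, 0.142, 0.2176]
eef_rot: [0.175, 0.95, 0.015, 0.258]
ft_force: [4.4, -0.9, -14.4]
width: 0.0156
grip_force: 24.9
```

```bash
python3 st.py
```

```text
t 9.45 w 0.0155916438915631 g 24.943690882064402 Ft [ 3.0863 -1.1307 14.7538] Mt [ 0.4561  0.9586 -0.0176] h over m -0.02251069922328842 err(start frame) [ 0.0007 -0.0006  0.0225] turn [ 0.0024 -0.0001 -0.8583] j [-0.8012 -0.1017  0.2776  2.048   0.465   0.8141  0.4288]
```

Still caught at 0.86 rad, and the forces are benign.

>>> drive_tool:
  moves:
    - [[0,0,0,0,0,-0.05,0],[0,0,0,0,0,-0.04,0],[0,0,0,0,0,0,0]]

```text
time: 9.75
ee_pos: [0.5616, 0.1422, 0.218]
eef_rot: [0.133, 0.957, 0.003, 0.258]
ft_force: [3.0, -1.5, -10.9]
width: 0.0155
grip_force: 24.9
```

```bash
python3 st.py
```

```text
t 9.75 w 0.015527573752939856 g 24.94379724841565 Ft [ 2.4624 -1.499  11.0034] Mt [0.5478 1.1624 0.0227] h over m -0.02220060215320766 err(start frame) [ 0.0007 -0.0003  0.0222] turn [ 0.0017 -0.0001 -0.948 ] j [-0.8065 -0.1025  0.2825  2.0478  0.4659  0.8146  0.518 ]
```

>>> drive_tool:
  moves:
    - [[0,0,0,0,0,-0.04,0],[0,0,0,0,0,-0.02,0],[0,0,0,0,0,0,0]]

```text
time: 10.05
ee_pos: [0.5619, 0.1428, 0.2189]
eef_rot: [0.103, 0.96, -0.004, 0.259]
ft_force: [-1.7, -1.5, -4.1]
width: 0.0157
grip_force: 24.9
```

```bash
python3 st.py
```

```text
t 10.05 w 0.01573063877853273 g 24.94468848221004 Ft [ 3.1967 -2.0425  2.7643] Mt [ 0.6886  1.335  -0.1042] h over m -0.021513026882159197 err(start frame) [0.0009 0.0006 0.0215] turn [ 0.     -0.0005 -1.0085] j [-0.8103 -0.1034  0.2854  2.0469  0.4666  0.8149  0.578 ]
```

The lid released at about 1.0 rad. I'll turn a little further towards the slot's middle and raise it gently.

>>> drive_tool:
  moves:
    - [[0,0,0,0,0,-0.05,0],[0,0,0,0,0,-0.04,0],[0,0,-0.001,0,0,0,0],[0,0,-0.001,0,0,0,0],[0,0,0,0,0,0,0]]

```text
time: 10.55
ee_pos: [0.5609, 0.1431, 0.2206]
eef_rot: [0.06, 0.964, -0.015, 0.259]
ft_force: [-0.7, -1.5, -4.0]
width: 0.0158
grip_force: 24.9
```

```bash
python3 st.py
```

```text
t 10.55 w 0.015799975170598154 g 24.943868323462084 Ft [ 2.4122 -1.6129  3.172 ] Mt [ 0.212   1.3032 -0.0025] h over m -0.019584804905580275 err(start frame) [0.0011 0.0006 0.0196] turn [-0.0003 -0.0003 -1.0985] j [-0.8163 -0.1076  0.2889  2.0468  0.4676  0.8196  0.6669]
```

Free, with only the weight felt. I'll lift it out along the axis, slowly at first.

>>> drive_tool:
  moves:
    - [[0,0,-0.002,0,0,0,0],[0,0,-0.002,0,0,0,0],[0,0,-0.002,0,0,0,0],[0,0,0,0,0,0,0]]

```text
time: 10.95
ee_pos: [0.5579, 0.1434, 0.2258]
eef_rot: [0.059, 0.964, -0.016, 0.259]
ft_force: [-0.9, -0.2, -4.4]
width: 0.016
grip_force: 24.9
```

>>> drive_tool:
  moves:
    - [[0,0,-0.003,0,0,0,0],[0,0,-0.003,0,0,0,0],[0,0,-0.003,0,0,0,0],[0,0,0,0,0,0,0]]

```text
time: 11.35
ee_pos: [0.5535, 0.144, 0.2338]
eef_rot: [0.059, 0.964, -0.016, 0.259]
ft_force: [0.7, 0.3, -4.2]
width: 0.0159
grip_force: 24.9
```

>>> drive_tool:
  moves:
    - [[0,0,-0.006,0,0,0,0],[0,0,-0.01,0,0,0,0],[0,0,-0.015,0,0,0,0],[0,0,-0.02,0,0,0,0],[0,0,-0.02,0,0,0,0],[0,0,-0.01,0,0,0,0],[0,0,0,0,0,0,0],[0,0,0,0,0,0,0]]
  squeeze: 35

```text
time: 12.15
ee_pos: [0.5132, 0.1486, 0.3029]
eef_rot: [0.059, 0.964, -0.016, 0.258]
ft_force: [1.0, -0.3, -5.2]
width: 0.0159
grip_force: 34.9
```

```bash
python3 - <<'E'
from t import *
np.set_printoptions(precision=4,suppress=True)
s=r.read_state();Rc=R.from_quat(s["eef_rot"]);M=Rc.as_matrix();print(M,s["ft_force"])
x=M[:,0].copy();x[2]=0;x/=np.linalg.norm(x);z=np.array([0,0,-1.]);y=np.cross(z,x)
# level by the shortest rotation
ax=np.cross(M[:,2],z);rv=ax/np.linalg.norm(ax)*np.arcsin(np.linalg.norm(ax));Rv=R.from_rotvec(rv)*Rc;print(Rv.as_quat())
delta(Rv,np.array([.423,-.21,.25]))
E
python3 st.py
```

```text
[[-0.8596  0.1228  0.4959]
 [ 0.1063  0.9924 -0.0613]
 [-0.4997  0.     -0.8662]] [ 1.0269 -0.3349 -5.1915]
[0.0615 0.9981 0.     0.    ]
shift world [-0.0902 -0.3586 -0.0529] in tool [ 0.0658 -0.3669  0.023 ] rotvec tool [0.     0.5233 0.    ] shift in target frame [ 0.0455 -0.3669  0.0529]
t 12.15 w 0.015922202804350277 g 34.94250353425741 Ft [ 1.6759 -0.2065  5.0266] Mt [-0.0205  1.1753 -0.0071] h over m 0.07571032056215138 err(start frame) [ 0.001   0.0001 -0.0757] turn [ 0.0007 -0.     -1.1   ] j [-0.8444 -0.2628  0.2149  1.9974  0.4692  1.0474  0.6574]
```

>>> drive_tool:
  moves:
    - [[0,0,0,0,0.1,0,0],[0,0,0,0,0.11,0,0],[0,0,0,0,0.11,0,0],[0,0,0,0,0.11,0,0],[0,0,0,0,0.0933,0,0],[0.005,-0.02,0,0,0,0,0],[0.005,-0.03,0,0,0,0,0],[0.005,-0.04,0,0,0,0,0],[0.005,-0.04,0,0,0,0,0],[0.005,-0.04,0,0,0,0,0]]

```text
time: 13.15
ee_pos: [0.4672, -0.019, 0.3023]
eef_rot: [0.062, 0.998, -0.001, -0.0]
ft_force: [1.9, -0.5, -4.0]
width: 0.016
grip_force: 34.9
```

>>> drive_tool:
  moves:
    - [[0.005,-0.04,0,0,0,0,0],[0.005,-0.04,0.01,0,0,0,0],[0.005,-0.04,0.01,0,0,0,0],[0.005,-0.037,0.02,0,0,0,0],[0,-0.025,0.02,0,0,0,0],[0,-0.015,0.01,0,0,0,0],[0,0,0,0,0,0,0],[0,0,0,0,0,0,0]]

```text
time: 13.95
ee_pos: [0.4235, -0.21, 0.2329]
eef_rot: [0.062, 0.998, -0.0, -0.0]
ft_force: [0.3, 0.7, -3.2]
width: 0.0159
grip_force: 34.9
```

```bash
python3 - <<'E'
from t import *
np.set_printoptions(precision=4,suppress=True)
s=r.read_state();Rc=R.from_quat(s["eef_rot"]);M=Rc.as_matrix();print(M[:,2],s["ee_pos"],s["ft_force"],s["joint_positions"])
o=[]
for nme,c in(("scene",proj("scene",s["ee_pos"])),("top",proj("top",s["ee_pos"]))):
    im=r.camera(nme)[:,:,::-1]
    x0,y0=max(int(c[0])-50,0),max(int(c[1])-45,0);x0=min(x0,412);print(nme,x0,y0)
    for q in("lid","tray"):print(q,[(np.round(d["at"]),d["conf"]) for d in r.place_of(nme,q)[:4]])
    o.append(cv2.resize(im[y0:y0+100,x0:x0+100],(400,400),interpolation=2))
cv2.imwrite("pics/c3.png",np.hstack(o))
E
```

```text
[-0.0007 -0.0007 -1.    ] [ 0.4235 -0.21    0.2329] [ 0.2885  0.7178 -3.1776] [-0.5154 -0.0757  0.856   1.8669  0.0598  1.3251  1.7716]
scene 123 144
lid [(array([176., 197.]), 0.82), (array([257., 192.]), 0.54)]
tray [(array([192., 235.]), 0.91)]
top 266 174
lid [(array([140., 170.]), 0.84), (array([226., 213.]), 0.61), (array([313., 215.]), 0.6), (array([182., 238.]), 0.15)]
tray [(array([302., 216.]), 0.58)]
```

View pics/c3.png

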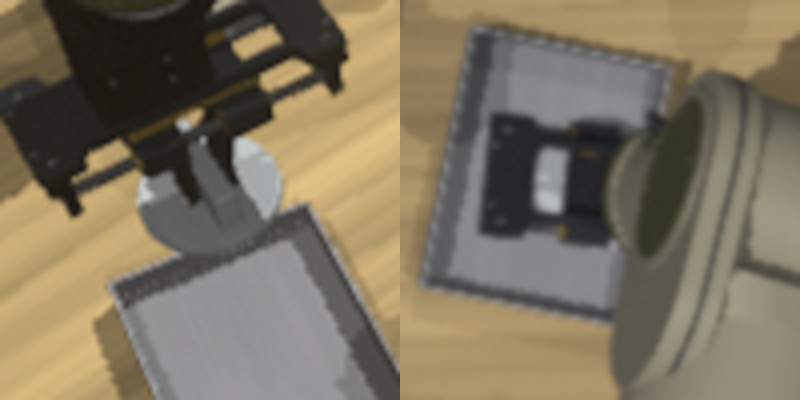

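The lid hangs level over the tray. In the top crop it sits mid-tray. I'll lower it.

>>> drive_tool:
  moves:
    - [[0,0,0.02,0,0,0,0],[0,0,0.03,0,0,0,0],[0,0,0.03,0,0,0,0],[0,0,0.03,0,0,0,0],[0,0,0.03,0,0,0,0],[0,0,0.02,0,0,0,0],[0,0,0.015,0,0,0,0],[0,0,0.008,0,0,0,0],[0,0,0,0,0,0,0],[0,0,0,0,0,0,0]]

```text
time: 15.25
ee_pos: [0.4241, -0.2101, 0.0509]
eef_rot: [0.061, 0.998, -0.0, 0.001]
ft_force: [0.3, -1.1, -4.6]
width: 0.016
grip_force: 34.9
```

>>> drive_tool:
  moves:
    - [[0,0,0.001,0,0,0,0],[0,0,0.001,0,0,0,0],[0,0,0.001,0,0,0,0],[0,0,0.001,0,0,0,0],[0,0,0.001,0,0,0,0],[0,0,0,0,0,0,0]]

```text
time: 15.85
ee_pos: [0.4235, -0.21, 0.0451]
eef_rot: [0.061, 0.998, 0.0, 0.0]
ft_force: [0.4, -0.0, -4.4]
width: 0.0157
grip_force: 34.9
```

>>> drive_tool:
  moves:
    - [[0,0,0.0007,0,0,0,0],[0,0,0.0007,0,0,0,0],[0,0,0.0007,0,0,0,0],[0,0,0.0007,0,0,0,0],[0,0,0,0,0,0,0]]

```text
time: 16.35
ee_pos: [0.4235, -0.21, 0.0423]
eef_rot: [0.061, 0.998, 0.0, -0.0]
ft_force: [-0.0, 0.4, -3.1]
width: 0.0157
grip_force: 34.9
```

>>> drive_tool:
  moves:
    - [[0,0,0.0005,0,0,0,0],[0,0,0.0005,0,0,0,0],[0,0,0.0005,0,0,0,0],[0,0,0,0,0,0,0]]

```text
time: 16.75
ee_pos: [0.4235, -0.21, 0.0409]
eef_rot: [0.061, 0.998, 0.0, 0.0]
ft_force: [0.5, -0.9, -5.2]
width: 0.0158
grip_force: 34.9
```

>>> drive_tool:
  moves:
    - [[0,0,0.0005,0,0,0,0],[0,0,0.0005,0,0,0,0],[0,0,0.0005,0,0,0,0],[0,0,0,0,0,0,0]]

```text
time: 17.15
ee_pos: [0.4235, -0.21, 0.0394]
eef_rot: [0.061, 0.998, 0.0, 0.0]
ft_force: [-0.6, 0.1, -4.5]
width: 0.0157
grip_force: 34.9
```

>>> drive_tool:
  moves:
    - [[0,0,0.0005,0,0,0,0],[0,0,0.0005,0,0,0,0],[0,0,0,0,0,0,0]]

```text
time: 17.45
ee_pos: [0.4235, -0.2099, 0.0384]
eef_rot: [0.061, 0.998, 0.0, 0.0]
ft_force: [-0.5, 0.3, -5.0]
width: 0.0157
grip_force: 34.9
```

>>> drive_tool:
  moves:
    - [[0,0,0.0005,0,0,0,0],[0,0,0.0005,0,0,0,0],[0,0,0,0,0,0,0]]

```text
time: 17.75
ee_pos: [0.4235, -0.21, 0.0374]
eef_rot: [0.061, 0.998, 0.0, 0.0]
ft_force: [-0.5, -0.0, -4.4]
width: 0.0158
grip_force: 34.9
```

>>> drive_tool:
  moves:
    - [[0,0,0.0005,0,0,0,0],[0,0,0.0005,0,0,0,0],[0,0,0,0,0,0,0]]

```text
time: 18.05
ee_pos: [0.4235, -0.21, 0.0364]
eef_rot: [0.061, 0.998, 0.0, 0.0]
ft_force: [0.9, -1.1, -3.6]
width: 0.016
grip_force: 34.9
```

>>> drive_tool:
  moves:
    - [[0,0,0.0005,0,0,0,0],[0,0,0.0005,0,0,0,0],[0,0,0,0,0,0,0]]

```text
time: 18.35
ee_pos: [0.4235, -0.2099, 0.0354]
eef_rot: [0.061, 0.998, 0.0, 0.0]
ft_force: [0.5, -0.1, -3.4]
width: 0.016
grip_force: 34.9
```

>>> drive_tool:
  moves:
    - [[0,0,0.0005,0,0,0,0],[0,0,0.0005,0,0,0,0],[0,0,0,0,0,0,0]]

```text
time: 18.65
ee_pos: [0.4236, -0.21, 0.0346]
eef_rot: [0.062, 0.998, 0.0, 0.0]
ft_force: [-3.2, 0.9, 2.5]
width: 0.0158
grip_force: 34.9
```

Touchdown, at about 7 N. I'll ease the grip, then open.

>>> drive_tool:
  moves:
    - [[0,0,0.0002,0,0,0,0],[0,0,0,0,0,0,0],[0,0,0,0,0,0,0]]
  squeeze: 4

```text
time: 18.95
ee_pos: [0.4236, -0.2099, 0.0344]
eef_rot: [0.061, 0.998, 0.0, 0.0]
ft_force: [-3.8, 2.5, 5.6]
width: 0.0161
grip_force: 4.0
```

>>> drive_tool:
  moves:
    - [[0,0,0,0,0,0,0.3],[0,0,0,0,0,0,0.5],[0,0,0,0,0,0,0.7],[0,0,0,0,0,0,0.7],[0,0,0,0,0,0,0.7]]

```text
time: 19.45
ee_pos: [0.4237, -0.21, 0.0343]
eef_rot: [0.061, 0.998, -0.0, 0.0]
ft_force: [-0.2, -1.3, 0.7]
width: 0.0482
grip_force: 0.0
```

>>> drive_tool:
  moves:
    - [[0,0,-0.005,0,0,0,0.7],[0,0,-0.01,0,0,0,0.7],[0,0,-0.02,0,0,0,0.7],[0,0,-0.03,0,0,0,0.7],[0,0,-0.04,0,0,0,0.7],[0,0,-0.04,0,0,0,0.7],[0.04,0,-0.02,0,0,0,0.7],[0.04,0,0,0,0,0,0.7],[0,0,0,0,0,0,0.7],[0,0,0,0,0,0,0.7]]

```text
time: 20.45
ee_pos: [0.3501, -0.2003, 0.1974]
eef_rot: [0.062, 0.998, 0.002, 0.001]
ft_force: [0.4, 0.2, 0.3]
width: 0.0606
grip_force: 0.0
```

```bash
python3 - <<'E'
from t import *
s=r.read_state();print(s["ee_pos"],s["ft_force"],s["width"])
o=[]
for nme,(x0,y0) in(("scene",(140,180)),("top",(250,165))):
    im=r.camera(nme)[:,:,::-1]
    for q in("lid","tray","spanner","bearing","oil"):print(q,[(np.round(d["at"]),round(d["conf"],2)) for d in r.place_of(nme,q)[:4]])
    o.append(cv2.resize(im[y0:y0+100,x0:x0+100],(400,400),interpolation=2))
cv2.imwrite("pics/c4.png",np.hstack(o))
E
```

```text
[ 0.3501375  -0.20033403  0.19738476] [0.37200787 0.21323805 0.28879981] 0.06064540519365963
lid [(array([255., 191.]), 0.8), (array([187., 236.]), 0.75), (array([313., 166.]), 0.43)]
tray [(array([188., 233.]), 0.62)]
spanner [(array([270., 155.]), 0.58)]
bearing [(array([254., 296.]), 0.98)]
oil [(array([189., 337.]), 0.71)]
lid [(array([142., 166.]), 0.89), (array([303., 215.]), 0.86), (array([227., 216.]), 0.79)]
tray [(array([302., 215.]), 0.55)]
spanner [(array([184., 240.]), 0.94)]
bearing [(array([291., 134.]), 0.56), (array([306., 218.]), 0.36)]
oil [(array([346., 148.]), 0.8)]
```

View pics/c4.png

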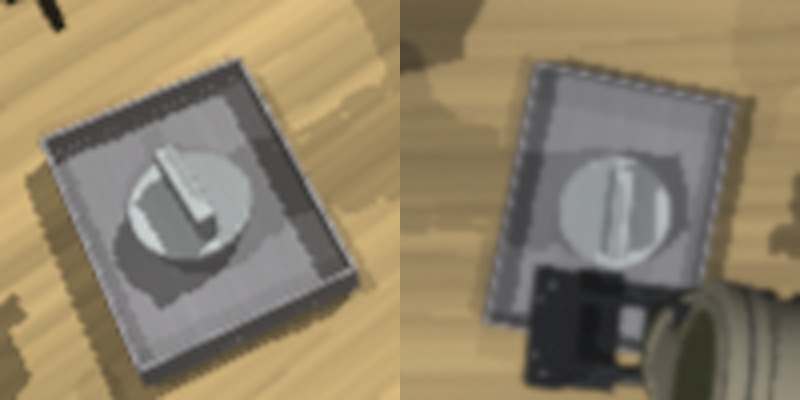

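The lid stands upright and flat in the middle of the tray, at about (303,216) in the top view, with the gripper clear. The bystanders have not moved, so I'll hand in.

```bash
python3 -c "
from bench import r
print(r.close_job())"
```

```text
the job is handed in; nothing more can be done
None
```

The job is handed in: the lid came free at about 1.0 rad with only light pulls, and the last pictures show it upright and flat mid-tray, gripper clear and bystanders where they were; no verdict was returned.

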